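# Shut a snack box, release it from a ratchet clamp board and put it on the tray

## Robot

A 6-joint arm with a two-finger parallel gripper is mounted at the origin on the work surface. World frame = base frame: x ahead of the robot, y to its left, z up, the work surface at z = 0. Lengths are in m, angles in rad, forces in N, time in s.
With the tool pointing down it reaches from about 0.375 to 0.975 m from the base axis. Payload 3.8 kg.
Tool frame: the origin (TCP) lies on the centre line of the jaws, within the pads' length; the fingertips stand 8 mm ahead of it and the grasp point (between the pads) lies 11 mm behind it; z points along the fingers, y is the direction in which the jaws open and shut (so a half turn about z gives the same grasp; the last joint's range is limited). The gripper opens to 85 mm and grips with 20 to 120 N. Pads are 22 mm wide; open, the fingers measure 114 mm over their backs; the gripper's body (76 mm by 85 mm) begins 54 mm behind the grasp point. The pads swing forward as they close: fully open they stand 13 mm farther back than shut.
Start: joints at [1.119, 0.264, 1.604, -0, 1.274, -0.037], TCP at [0.272, 0.618, 0.239] pointing down, gripper open.
Joint ranges: [-2.63, 2.63], [-0.94, 2.18], [0.31, 2.57], [-1.31, 4.45], [0, 2.66], [-2.55, 2.55]. Speed limits (rad/s): [2.57, 2.57, 3.14, 3.14, 3.14, 3.14].

## Interface

Orientations are given as a rotation vector (axis times angle).
In Python, from workcell import * gives the robot as it stands.
- The arm moves only by the tool play_rows, never from a script. Its arguments are lists of equal length, an entry for each row: "slide": the shift along the tool's x, y, z in cm, a list of three; "delta_rot": the turn, a rotation vector about the tool's x, y, z in rad, a list of three. In form: {"slide": [[x, y, z], ...], "delta_rot": [[wx, wy, wz], ...]}. A call has 1 to 12 rows; each row is the pose to reach, as a shift and turn from the pose measured when the call began, along the tool's axes at that moment; what a row does not reach only later rows make up. A row lasts 1/12 s, in which the tool goes at most 41.7 mm and 7.16 degrees, less where a joint would pass 70% of its speed; a pose out of reach is approached as far as the arm can. A call with a gripper value outside its range is refused whole. "hand" is the opening, from 0 (shut) to 1 (fully open), set as the call begins (left out, the last holds). The fingers move at their own pace and stop on an object; "force" is the grip in N (left out, the last holds). Time passes only in rows, so rows that repeat a pose let the fingers close. It gives the time, the measured TCP pose, the force and the opening at its end, in the units of the state.
- read_state(): the state, without advancing time (a new reading comes with each control period).
- read_camera(name): name is "scene" or "side" or "wrist"; returns a dict with "image" (480x640x3 uint8, red, green, blue), "depth" (480x640 float32, m along the optical axis (not along the pixel's ray), 0 where there is no reading), "fovy" (degrees; the focal length in pixels is half the picture's height over the tangent of half this angle, whatever the lens; pixels are square), "cx", "cy" (the principal point, pixels), "world_from_camera" (4x4, takes a point from camera to world coordinates); the wrist camera has in their place "hand_eye" (4x4, takes a point from camera to tool coordinates, whose origin is the TCP and whose axes are the flange's). Camera axes: x right, y up, looking along -z (the intrinsics and any distortion apply to the point x, -y, -z); pixel columns grow to the right and rows downward; lengths in m; the calibration is good to about 2 mm. A picture is of the moment at which its call begins: read the wrist's pose just before it.
- finish_job(): hands the job in, once; it reports no verdict.
Trained networks look in a picture, given as the dict that the camera call returned (one of the last four; its "shot" number tells which), for a name from the list of things; names that differ only in an ending like _2 or _b are one class to them, and where a whole thing is asked for, a point or a joint stands for the part that bears it (a point fixed in the world has none). Each returns a list of dicts, best first, with "conf" (0 to 1); they miss things now and then, are a little off and sometimes report something else, mostly with a low value. They report only what shows in the picture. A call takes as long as a camera call.
- spot_in(target, picture): "bbox" ([centre column, centre row, width, height] in pixels, round what is visible of it).
- landmark_of(target, picture): "at" ([column, row] in pixels: a listed point, or the origin of a listed thing).
The state is a dict: "time": time; "q": joint angles; "joint_vel": joint speeds; "joint_torque": joint torques, N m; "tool_pos": TCP position; "tcp_rot": TCP orientation; "wrist_force": force on the tool from outside, world axes, zero at the start; "torque": the same for the moment, N m; "width": opening from 0.0 (shut) to 1.0 (fully open).
Only numpy, scipy, OpenCV 4.12 (cv2) and the standard library are available. Lean on these libraries where they do the work, as an engineer would, in place of code of your own. Each camera call takes 0.05 s, during which the arm holds its last target.

## Task

The packed snack box is held in the clamp of the one-handed preparation board with its lid ajar. While the clamp still holds the box, press the free end of the lid down until its spring catch clicks over it; then lift the clamp's pawl and lay it fully back, and pull the toothed bar right out to its stop by its handle so that the jaw frees the box. Lift the box out and set it down gently, upright and flat, in the empty half of the wooden tray, away from the flask, leaving the clamp open and all other things where they are.

Things in the scene. Friction and masses are not known exactly. Their poses are not given: they have to be found in the camera images.
- prep_board: Wooden one-handed preparation board, 220 x 265 mm, top 20 mm above the island; fixed. Origin: on the island under the middle of the closed clamp; z up, y = clamp axis, from the handle to the box. The box is held between a rubber jaw (-y side, 60 mm wide, up to 62 mm high) and two fixed rubber posts (+y side, 16 mm thick, up to 54 mm high, at x = +48 and -48 mm, 80 mm free between them)
- box_center (a point): Centre of the snack box: slim stainless steel box, 150 mm long (x), 62 mm wide (y), walls 48 mm high, 54 mm with the lid shut; this point lies 25 mm above its underside. 0.27 to 0.5 kg. Its axes are those of the board. No finger room on its -y side until the jaw is withdrawn. Grip from above across the width at the middle of the long sides
- lid (a joint): Angle of the box's flat white plastic lid, rad: 0 = shut, grows as it opens; hinged at the box's -x end, stays where it is left (starts ajar, 0.35 to 0.75). Near 0.07 rad its free end meets the sprung catch; pressing it past takes about 6 to 12 N, then the catch snaps over the edge and holds it below 0.02
- lid_hinge (a point): The lid's hinge line, at mid-width: 75 mm from the box's centre towards its -x end, 48 mm above the underside. The lid turns about the box's y axis
- lid_edge (a point): Point to press on the lid: on its upper face, mid-width, 125 mm from the hinge line, 25 mm short of the free end, 6 mm above the hinge line with the lid shut (74 mm above the island); moves with the lid. The steel catch, 24 mm wide, stands at the box's +x end just beyond: it overhangs the lid's last 4 mm and its top is 10 mm higher than the shut lid
- pawl (a joint): Angle of the pawl that locks the toothed bar, rad: 0 = down in the teeth, grows as it is lifted and tipped over away from the box, 1.95 = laid back on its stop. It turns freely: let go below about 1.3 it falls back into the teeth, above about 1.5 it falls to the stop and stays. While it is down the bar cannot be pulled out (2 mm of play)
- pawl_tab (a point): Centre of the pawl's tab: black horizontal cross-bar 26 mm long (board's x), 12 mm thick, to be pinched over its two ends from above; fingertips may reach 20 mm below it. Moves with the pawl in an arc of radius 57 mm about the pin. Pawl down: 82 mm above the island. Laid back: about 33 mm behind the pin (towards the handle), 114 mm above the island
- pawl_pin (a point): Middle of the pin on which the pawl turns, on the aluminium clamp head, 68 mm above the island; axes as the board's, the pin runs along x. With the pawl down the tab lies at y = +55 mm, z = +14 mm from here. The handle lies 122 mm from here towards -y with the jaw closed
- jaw (a joint): How far the jaw and its toothed bar are withdrawn, m: 0 = closed on the box, grows as the bar is pulled out towards the board's -y, stop at 0.046. Slides with about 2 to 5 N and stays where it is left
- handle (a point): Centre of the black T-handle at the outer end of the toothed bar: horizontal round cross-bar 48 mm long (board's x), 20 mm thick, 44 mm above the island, beyond the board's edge; axes as the board's: pull it towards -y. Grip it from above over its two ends (the bar joins its middle from +y, its top 50 mm above the island, so there is no finger room there). Moves with the bar
- tray_spot (a point): Middle of the empty half of the wooden tray (the robot's right), on its floor, 6 mm above the island. The tray (280 x 280 mm, rim 22 mm high, does not move) has this point's axes; its centre is 60 mm from here towards +y, the -y rim's inner side 74 mm off. The box goes here with its length along x, either way round. The flask stands about 155 mm from here towards +y
- flask: Closed flask on the tray, 64 mm thick, 168 mm tall; a bystander; origin at the centre of its underside
- bowl: Green plastic bowl, 150 mm across, 60 mm tall; a bystander; origin at the centre of its underside
- pepper_pot: Ceramic pepper pot, 56 mm thick, 110 mm tall; a bystander; origin at the centre of its underside
- mug: Ceramic mug, 80 mm across, 85 mm tall; a bystander; origin at the centre of its underside
- spoon_a: Steel serving spoon, 240 mm long (x), lying; a bystander
- spoon_b: Steel serving spoon, 240 mm long (x), lying; a bystander

How it is judged:
On the way, in this order (a step that is already met when the one before it is completed fails the run):
1. the lid is clicked shut under its catch while the box is still clamped (value of joint lid below 0.02 rad and value of joint jaw below 0.006 m), for 0.3 s.
2. the pawl is laid back clear of the teeth with the jaw still closed (value of joint pawl above 1.6 rad and value of joint jaw below 0.008 m), for 0.2 s.
3. the toothed bar is pulled out past the lifted pawl to its stop (value of joint jaw above 0.04 m), for 0.2 s.
4. the box is lifted out of the clamp, lid still latched (distance of box_center from where it was at the start of the episode above 0.06 m and value of joint lid below 0.02 rad), for 0.1 s.
At the end, for the whole second after the job is handed in: The snack box stands released, at rest, upright (0.08 rad) and flat on the tray floor right of the flask (centre within 100 mm of the spot in x, -45 to +70 mm in y), its lid latched (below 0.02 rad); the jaw is still withdrawn by over 38 mm (value of joint lid below 0.02 rad and value of joint jaw above 0.038 m and x of box_center in the frame of tray_spot between -0.1 and 0.1 m and y of box_center in the frame of tray_spot between -0.045 and 0.07 m and z of box_center in the frame of tray_spot below 0.03 m and angle between box_center's own z axis and vertical below 0.08 rad and linear speed of snack_box below 0.02 m/s); the robot touches nothing.
It fails at once if the box is let go or dropped from more than 15 mm above the tray (height (world z) of box_center above 0.065 m and horizontal distance between box_center and tray_spot below 0.15 m and contact force between the fingers and snack_box below 0.05 N).
It fails at once if the box is set down hard (contact force between snack_box and tray above 60 N).
It fails at once if the box is tipped (angle between box_center's own z axis and vertical above 0.5 rad).
It fails at once if the flask on the tray is disturbed (distance of flask from where it was at the start of the episode above 0.02 m or angle between flask's own z axis and vertical above 0.3 rad).
It fails at once if another thing on the island is disturbed (distance of any of bowl, pepper_pot, mug, spoon_a, spoon_b from where it was at the start of the episode above 0.02 m).
It also fails if it takes over 72 s, if anything falls off the work surface, if the arm or the gripper's body presses on something with over 40 N, if the wrist force passes 120 N, or if a joint passes its speed limit or range.

## Working session

There is one attempt and no reset: what is moved stays moved. The work goes in short steps, Python scripts to look and compute and a tool call to move; the robot and the scene stay as the last step left them, time stands still between calls to the robot, and variables do not carry over. Pictures are saved under pics/ and viewed, and the job is handed in when it is done.

Besides the shell and the picture viewer there is one more tool, called after "Call:" in YAML: its name, and indented under it one key for each argument. play_rows: Moves the arm, as the interface text tells. Its arguments: {"type":"object","properties":{"slide":{"type":"array"},"delta_rot":{"type":"array"},"hand":{"type":"number"},"force":{"type":"number"}},"required":["slide","delta_rot"]}

```bash
ls; mkdir -p pics; cat > h.py <<'E'
from workcell import *
import numpy as np, cv2
from scipy.spatial.transform import Rotation as R
def cam(name):
    s=read_state(); p=read_camera(name)
    if 'world_from_camera' in p: T=np.array(p['world_from_camera'])
    else:
        W=np.eye(4); W[:3,:3]=R.from_rotvec(s['tcp_rot']).as_matrix(); W[:3,3]=s['tool_pos']
        T=W@np.array(p['hand_eye'])
    p['T']=T; return p
def f(p): return 240/np.tan(np.radians(p['fovy'])/2)
def px(p,u,v,d=None):
    if d is None:
        a=p['depth'][int(v)-2:int(v)+3,int(u)-2:int(u)+3]; a=a[a>0]; d=np.median(a) if a.size else 0
    c=np.array([(u-p['cx'])/f(p)*d,-(v-p['cy'])/f(p)*d,-d,1]); return (p['T']@c)[:3]
def pz(p,u,v,z):
    o=p['T'][:3,3]; a=px(p,u,v,1.0)-o; return o+a*(z-o[2])/a[2]
def proj(p,X):
    c=np.linalg.inv(p['T'])@np.r_[X,1]; return p['cx']+f(p)*c[0]/-c[2], p['cy']+f(p)*c[1]/c[2]
def save(p,n): cv2.imwrite('pics/'+n+'.png',p['image'][:,:,::-1])
E
cat > a.py <<'E'
from h import *
print(read_state())
for n in ['scene','side','wrist']:
    p=cam(n); save(p,n+'0'); print(n,{k:v for k,v in p.items() if k not in('image','depth','T')}, p['T'][:3,3])
    for t in ['prep_board','box_center','lid_hinge','lid_edge','pawl_tab','pawl_pin','handle','tray_spot','flask']:
        for r in landmark_of(t,p)[:1]:
            print(n,t,np.round(r['at'],1),round(r['conf'],2),np.round(px(p,*r['at']),3))
E
python3 a.py
```

```text
pics
{'time': 0.0, 'q': array([ 1.11909891e+00,  2.64741673e-01,  1.60540337e+00, -2.80740679e-05,
        1.27370904e+00, -3.69017916e-02]), 'joint_vel': array([-0.00056695, -0.00073038,  0.00037014,  0.00044624, -0.00128888,
       -0.00175209]), 'joint_torque': array([-3.07379232e-04, -5.15113378e+01, -3.67318547e+01, -1.25269262e-04,
        1.30966731e-02, -1.07934235e-05]), 'tool_pos': array([0.27171872, 0.61709589, 0.23795389]), 'tcp_rot': array([-0.64677813, -3.07375951,  0.00345639]), 'wrist_force': array([-0.17913574,  0.20213961,  0.71110868]), 'torque': array([-0.04006417, -0.00650527, -0.01230012]), 'width': 1.0021885014003247}
scene {'fovy': 50.5582579823218, 'cx': 326.54150575988916, 'cy': 240.16260548237747, 'world_from_camera': array([[ 0.11380203, -0.78547885,  0.6083355 ,  1.2761628 ],
       [ 0.99344244,  0.09675357, -0.06091685, -0.01230285],
       [-0.01100973,  0.61127876,  0.79133878,  0.95767423],
       [ 0.        ,  0.        ,  0.        ,  1.        ]]), 'shot': 1} [ 1.2761628  -0.01230285  0.95767423]
scene prep_board [298.2 240.4] 0.86 [ 0.576 -0.006
[... 1178 characters left out ...]
138  0.075]
side handle [205. 195.] 0.46 [0.449 0.439 0.013]
side tray_spot [210.7 228.5] 0.85 [0.419 0.296 0.008]
side flask [203.6 193.7] 0.82 [0.446 0.438 0.02 ]
wrist {'fovy': 62.93850900035025, 'cx': 318.1221429497289, 'cy': 235.02030110842446, 'hand_eye': array([[ 1.11205885e-03,  9.60543371e-01,  2.78128019e-01,
         7.02194787e-02],
       [ 9.99998922e-01, -1.33486001e-03,  6.11708517e-04,
         2.92455688e-04],
       [ 9.58834530e-04,  2.78127039e-01, -9.60543820e-01,
        -1.34610960e-01],
       [ 0.00000000e+00,  0.00000000e+00,  0.00000000e+00,
         1.00000000e+00]]), 'shot': 3} [0.20787305 0.64631793 0.37388998]
wrist flask [258.1 400. ] 0.64 [0.425 0.486 0.049]
```

View pics/scene0.png

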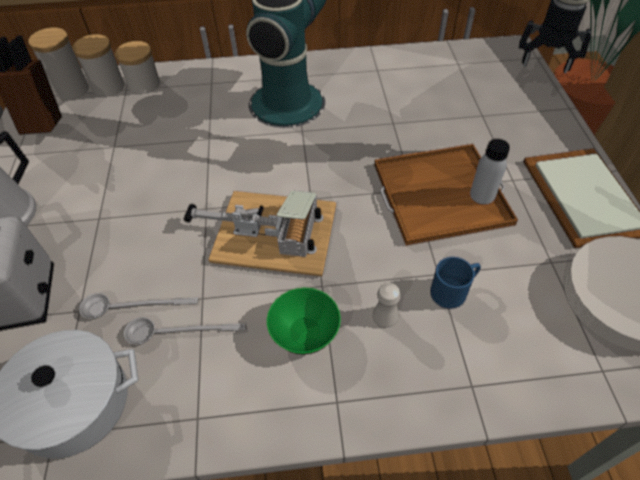

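View pics/side0.png

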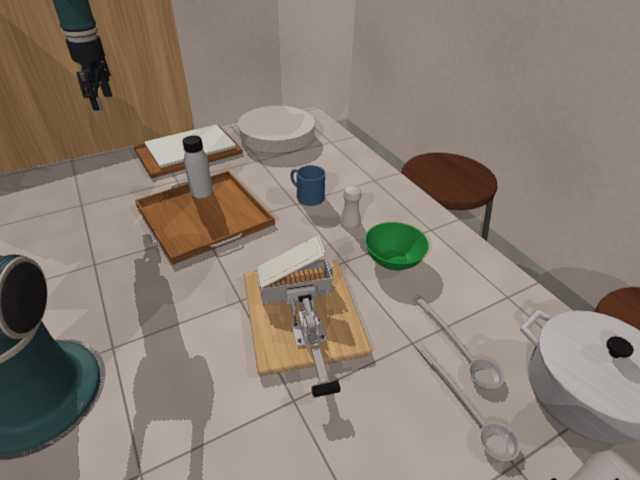

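The scene view shows the clamp board at about (275,235), its handle at (190,213), and the tray at (440,195) with the flask at its left end. In the side view the lid is ajar at (292,258). Next I'll go above the clamp for a closer look.

```bash
cat >> h.py <<'E'
def go(pos,yawy_deg,tilt=None):
    """slide(cm), delta_rot for TCP pos with tool z down, tool y at world yaw"""
    s=read_state(); R0=R.from_rotvec(s['tcp_rot'])
    a=np.radians(yawy_deg); y=np.array([np.cos(a),np.sin(a),0]); z=np.array([0,0,-1.]); x=np.cross(y,z)
    R1=R.from_matrix(np.c_[x,y,z])
    sl=R0.inv().apply(np.array(pos)-s['tool_pos'])*100; dr=(R0.inv()*R1).as_rotvec()
    print('slide',np.round(sl,2).tolist(),'rot',np.round(dr,3).tolist(),'t',s['time'])
E
python3 -c "
from h import *
go([0.33,0.45,0.36],-10.6+60);go([0.46,-0.07,0.34],-10.6)"
```

```text
slide [-12.07, -13.02, -12.07] rot [0.0, -0.0, 0.294] t 1.5
slide [-44.92, -55.37, -10.07] rot [0.0, -0.0, 1.341] t 1.5
```

Call:
play_rows:
  slide:
    - [-3, -3, -4]
    - [-6, -7, -8]
    - [-8.5, -10.5, -10]
    - [-11, -13.7, -10]
    - [-13.6, -17, -10]
    - [-16.2, -20, -10]
    - [-18.8, -23, -10]
    - [-21.4, -26.3, -10]
    - [-24, -29.5, -10]
    - [-26.6, -32.7, -10]
    - [-29.2, -36, -10]
    - [-31.8, -39.2, -10]
  delta_rot:
    - [0, 0, 0.1]
    - [0, 0, 0.2]
    - [0, 0, 0.3]
    - [0, 0, 0.4]
    - [0, 0, 0.5]
    - [0, 0, 0.6]
    - [0, 0, 0.7]
    - [0, 0, 0.8]
    - [0, 0, 0.9]
    - [0, 0, 1.0]
    - [0, 0, 1.1]
    - [0, 0, 1.2]
  hand: 0

```text
time: 2.5
tool_pos: [0.3961, 0.1621, 0.3397]
tcp_rot: [2.274, 2.167, 0.002]
wrist_force: [0.8, 0.3, -0.3]
width: -0.001
```

```bash
python3 -c "
from h import *
go([0.46,-0.07,0.34],-10.6)"
```

```text
slide [-22.88, 7.51, -0.03] rot [0.001, -0.001, 0.137] t 2.5
```

Call:
play_rows:
  slide:
    - [-3.8, 1.2, 0]
    - [-7.6, 2.5, 0]
    - [-11.4, 3.7, 0]
    - [-15.2, 5, 0]
    - [-19, 6.2, 0]
    - [-22, 7.2, 0]
    - [-22.9, 7.5, 0]
    - [-22.9, 7.5, 0]
  delta_rot:
    - [0, 0, 0.05]
    - [0, 0, 0.1]
    - [0, 0, 0.137]
    - [0, 0, 0.137]
    - [0, 0, 0.137]
    - [0, 0, 0.137]
    - [0, 0, 0.137]
    - [0, 0, 0.137]

```text
time: 3.17
tool_pos: [0.4602, -0.0723, 0.3396]
tcp_rot: [2.421, 2.001, 0.001]
wrist_force: [1.0, 0.5, 1.5]
width: 0.004
```

```bash
cat > b.py <<'E'
from h import *
import sys
print(read_state()['tool_pos'])
p=cam('wrist'); save(p,sys.argv[1])
for t in sys.argv[2:]:
        for r in landmark_of(t,p)[:1]:
            print(t,np.round(r['at'],1),round(r['conf'],2),np.round(px(p,*r['at']),4))
np.savez('last_%s.npz'%sys.argv[1],**{k:v for k,v in p.items() if k!='shot'})
E
python3 b.py w1 box_center lid_hinge lid_edge pawl_tab pawl_pin handle prep_board
```

```text
[ 0.46017392 -0.07229504  0.33958871]
lid_hinge [286.1 106.9] 0.76 [0.4462 0.0159 0.0761]
lid_edge [404.7 119.3] 0.6 [ 0.5463 -0.0151  0.1285]
pawl_tab [355.8 200.9] 0.55 [ 0.4969 -0.0854  0.087 ]
pawl_pin [348.5 249. ] 0.77 [ 0.4815 -0.1379  0.0757]
handle [358.4 201. ] 0.22 [ 0.4994 -0.0859  0.0873]
```

View pics/w1.png

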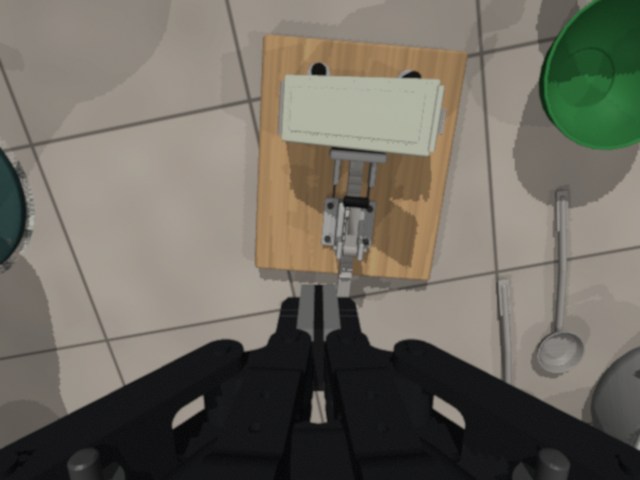

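The wrist view shows the board with corners near (266,36), (467,51), (429,280) and (256,268). The lid is at (360,113), the pawl tab at (356,201) and the pin at about (348,248). I'll fit the board's pose from its colour and depth.

```bash
cat > c.py <<'E'
from h import *
p=dict(np.load('last_w1.npz'))
for c in [(265,35),(467,51),(429,280),(256,268)]: print(np.round(pz(p,*c,0.02),4))
# board mask by depth-> world z about .02 & wood colour
H,W=p['depth'].shape; v,u=np.mgrid[:H,:W]; d=p['depth']; F=f(p)
P=np.stack([(u-p['cx'])/F*d,-(v-p['cy'])/F*d,-d],-1)@p['T'][:3,:3].T+p['T'][:3,3]
hsv=cv2.cvtColor(p['image'],cv2.COLOR_RGB2HSV)
m=(hsv[...,1]>90)&(hsv[...,0]<25)&(d>0)&(P[...,2]>0.008)&(P[...,2]<0.035)&(v<285)
print(m.sum(),np.median(P[m][:,2]))
r=cv2.minAreaRect((P[m][:,:2]*1000).astype(np.float32)); print(r)
# lid plane: bright greenish-white, z>0.07
L=(P[...,2]>0.072)&(v<160)&(hsv[...,1]<60)&(hsv[...,2]>150)
n,lab,st,ce=cv2.connectedComponentsWithStats(L.astype(np.uint8)); k=1+st[1:,4].argmax(); L=lab==k
Q=P[L]; c=Q.mean(0); n=np.linalg.svd(Q-c,full_matrices=0)[2][2]; n*=np.sign(n[2]); print('lid',L.sum(),c,n,'ang',np.arccos(n[2]),'yaw of x',np.degrees(np.arctan2(n[1],n[0]))+180)
print(cv2.minAreaRect((Q[:,:2]*1000).astype(np.float32)))
# tile floor z
fl=(u<200)&(v>120)&(d>0)&(v<240)&(u>60); print('table z',np.median(P[fl][:,2]))
E
python3 c.py
```

```text
[0.4356 0.093  0.02  ]
[0.6429 0.0378 0.02  ]
[ 0.5745 -0.2158  0.02  ]
[ 0.3661 -0.1597  0.02  ]
26349 0.0201965726371916
((503.72711181640625, -60.266693115234375), (262.9795227050781, 217.9143829345703), 74.58951568603516)
lid 10997 [ 0.51232085 -0.0024711   0.11173781] [0.21175181 0.97314379 0.09029027] ang 1.4803829277867484 yaw of x 257.7240493625626
((507.1919250488281, -1.5372810363769531), (60.339149475097656, 134.63101196289062), 74.70526123046875)
table z 0.00032429951264678625
```

Fit: board yaw is about -15.2°, the clamp axis passes through 0.5013·ex, and the box centre is near (0.518,-0.005). Next I'll go above the lid's free end.

```bash
cat >> h.py <<'E'
YAW=-15.2
EX=np.array([np.cos(np.radians(YAW)),np.sin(np.radians(YAW)),0]);EY=np.array([-EX[1],EX[0],0])
def B(x,y,z): # clamp axis coords: x off axis, y along ey absolute
    return (0.5013+x)*EX+y*EY+np.array([0,0,z])
E
python3 -c "
from h import *
print(B(.046,.132,.165));go(B(.046,.132,.165),-15.2)"
```

```text
[ 0.5627625  -0.01611396  0.165     ]
slide [7.06, 9.14, 17.5] rot [0.001, -0.001, 0.082] t 3.5667
```

Call:
play_rows:
  slide:
    - [2, 2.6, 2]
    - [4, 5.2, 4.5]
    - [6, 7.8, 7.5]
    - [7.1, 9.1, 11]
    - [7.1, 9.1, 14.5]
    - [7.1, 9.1, 17]
    - [7.1, 9.1, 17.5]
    - [7.1, 9.1, 17.5]
  delta_rot:
    - [0, 0, 0.03]
    - [0, 0, 0.06]
    - [0, 0, 0.08]
    - [0, 0, 0.08]
    - [0, 0, 0.08]
    - [0, 0, 0.08]
    - [0, 0, 0.08]
    - [0, 0, 0.08]
  force: 80

```text
time: 4.23
tool_pos: [0.5605, -0.0149, 0.1625]
tcp_rot: [-2.49, -1.91, 0.004]
wrist_force: [-1.0, -0.5, -0.2]
width: 0.002
```

```bash
python3 b.py w2 lid_edge lid_hinge; python3 -c "
from h import *
p=cam('side');save(p,'s2');go(B(.046,.132,.165),-15.2)"
```

```text
[ 0.5604951  -0.01485673  0.16253541]
lid_edge [289.  285.3] 0.87 [ 0.5472 -0.0137  0.1291]
lid_hinge [117.7 244.7] 0.55 [0.4454 0.0161 0.0751]
slide [-0.07, -0.15, 0.31] rot [0.007, -0.002, 0.002] t 4.4333
```

View pics/w2.png

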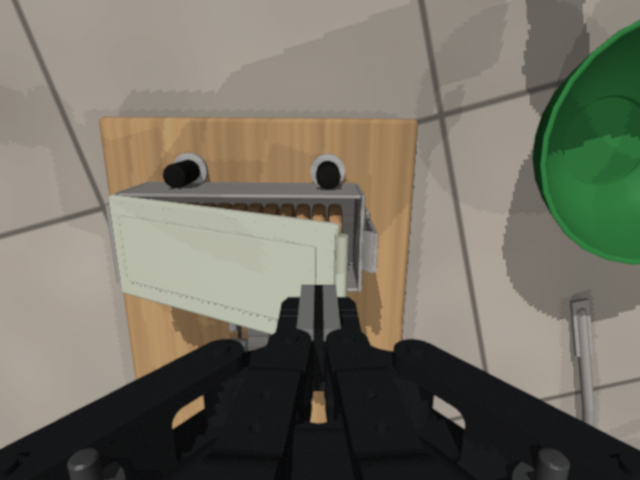

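View pics/s2.png

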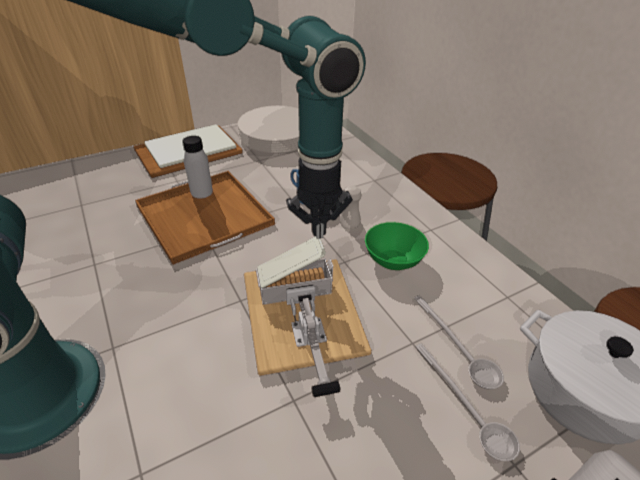

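In the wrist picture the fingertips are over the lid near its free end (318,290), with the catch at (370,245). Now I'll press down.

Call:
play_rows:
  slide:
    - [0, -0.1, 1]
    - [0, -0.1, 2]
    - [0, -0.1, 3]
    - [0, -0.1, 3.8]
    - [0, -0.1, 4.6]
    - [0, -0.1, 5.3]
    - [0, -0.1, 6]
    - [0, -0.1, 6.5]
    - [0, -0.1, 6.9]
    - [0, -0.1, 7]
    - [0, -0.1, 7]
  delta_rot:
    - [0, 0, 0]
    - [0, 0, 0]
    - [0, 0, 0]
    - [0, 0, 0]
    - [0, 0, 0]
    - [0, 0, 0]
    - [0, 0, 0]
    - [0, 0, 0]
    - [0, 0, 0]
    - [0, 0, 0]
    - [0, 0, 0]

```text
time: 5.35
tool_pos: [0.5637, -0.0155, 0.0977]
tcp_rot: [2.491, 1.908, 0.008]
wrist_force: [-0.5, 0.8, -0.0]
width: -0.001
```

Call:
play_rows:
  slide:
    - [0, 0, 0.3]
    - [0, 0, 0.6]
    - [0, 0, 0.9]
    - [0, 0, 1.1]
    - [0, 0, 1.3]
    - [0, 0, 1.3]
    - [0, 0, 1.3]
  delta_rot:
    - [0, 0, 0]
    - [0, 0, 0]
    - [0, 0, 0]
    - [0, 0, 0]
    - [0, 0, 0]
    - [0, 0, 0]
    - [0, 0, 0]

```text
time: 5.93
tool_pos: [0.5635, -0.0155, 0.0845]
tcp_rot: [2.491, 1.909, 0.007]
wrist_force: [-0.4, 0.3, -0.1]
width: 0.002
```

```bash
python3 -c "
from h import *
p=cam('side');save(p,'s3');p=cam('wrist');save(p,'w3');print(read_state())"
```

```text
{'time': 6.0333, 'q': array([-7.20441801e-02,  1.98550065e-01,  1.99149769e+00,  8.08347083e-04,
        9.46317527e-01,  1.90782674e-01]), 'joint_vel': array([-0.00111487,  0.00192014, -0.00071108, -0.00067849, -0.00081064,
       -0.00102834]), 'joint_torque': array([-2.20687936e-03, -4.25893915e+01, -3.14264166e+01,  2.93534751e-03,
       -3.60516098e-02, -3.44360934e-06]), 'tool_pos': array([ 0.56336621, -0.01546951,  0.08426866]), 'tcp_rot': array([2.49145438, 1.90879631, 0.00681913]), 'wrist_force': array([ 0.67253247,  0.35176669, -0.4072037 ]), 'torque': array([ 0.04071033, -0.0488271 ,  0.026225  ]), 'width': 0.0002794090954968442}
```

View pics/w3.png

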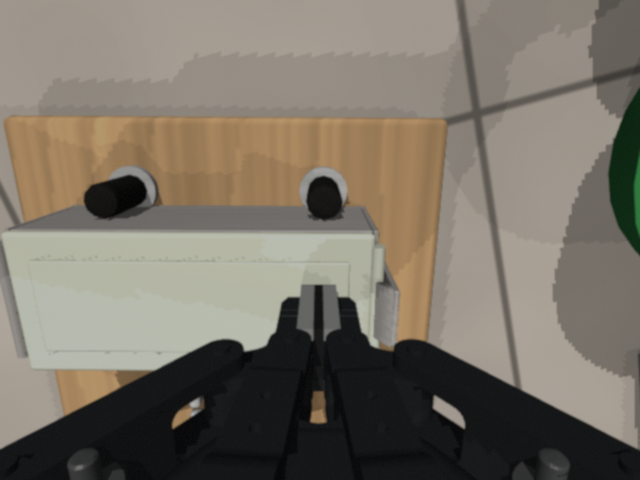

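The lid is nearly down, and its edge is about to meet the catch at (388,310). There is no press force yet, so I'll push further.

Call:
play_rows:
  slide:
    - [0, 0, 0.2]
    - [0, 0, 0.4]
    - [0, 0, 0.6]
    - [0, 0, 0.6]
  delta_rot:
    - [0, 0, 0]
    - [0, 0, 0]
    - [0, 0, 0]
    - [0, 0, 0]

```text
time: 6.37
tool_pos: [0.5638, -0.0154, 0.0813]
tcp_rot: [2.491, 1.909, 0.007]
wrist_force: [-7.7, 1.3, 21.1]
width: 0.001
```

Call:
play_rows:
  slide:
    - [0, 0, 0.2]
    - [0, 0, 0.4]
    - [0, 0, 0.4]
    - [0, 0, 0.4]
  delta_rot:
    - [0, 0, 0]
    - [0, 0, 0]
    - [0, 0, 0]
    - [0, 0, 0]

```text
time: 6.7
tool_pos: [0.5639, -0.0154, 0.081]
tcp_rot: [2.492, 1.909, 0.006]
wrist_force: [-10.9, 0.4, 25.2]
width: 0.002
```

```bash
python3 -c "
from h import *
p=cam('wrist');save(p,'w4')"
```

```text
(no output)
```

View pics/w4.png

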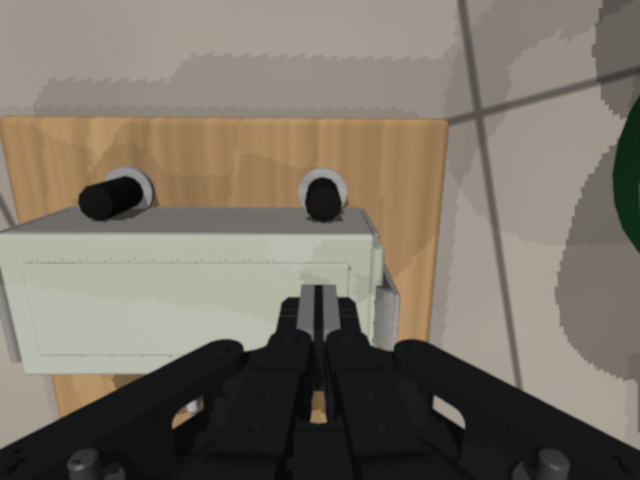

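The lid lies flat with its edge beside the catch at (388,310), and the press force reached 25 N. I'll lift, verify, and go to the pawl.

```bash
python3 -c "
from h import *
go(B(0,.048,.16),-15.2)"
```

```text
slide [-8.48, -4.68, -7.93] rot [0.004, -0.002, 0.002] t 6.75
```

Call:
play_rows:
  slide:
    - [0, 0, -2]
    - [0, 0, -5]
    - [-2, -1.5, -7.9]
    - [-5, -3, -7.9]
    - [-8, -4.5, -7.9]
    - [-8.5, -4.7, -7.9]
    - [-8.5, -4.7, -7.9]
    - [-8.5, -4.7, -7.9]
  delta_rot:
    - [0, 0, 0]
    - [0, 0, 0]
    - [0, 0, 0]
    - [0, 0, 0]
    - [0, 0, 0]
    - [0, 0, 0]
    - [0, 0, 0]
    - [0, 0, 0]
  hand: 0.6

```text
time: 7.42
tool_pos: [0.4961, -0.0853, 0.1594]
tcp_rot: [2.493, 1.908, 0.007]
wrist_force: [-0.6, 0.1, -0.0]
width: 0.599
```

```bash
python3 b.py w5 lid_edge lid_hinge pawl_tab pawl_pin; python3 -c "
from h import *
go(B(0,.048,.16),-15.2)
p=dict(np.load('last_w5.npz'))
for x in (-.05,-.02,.02,.05,.065): 
    u,v=proj(p,B(x,.132,.074)); print(x,u,v,px(p,u,v)[2] if 2<v<477 and 2<u<637 else None)
# tab location
H,W=p['depth'].shape; v,u=np.mgrid[:H,:W]; d=p['depth']; F=f(p)
P=np.stack([(u-p['cx'])/F*d,-(v-p['cy'])/F*d,-d],-1)@p['T'][:3,:3].T+p['T'][:3,3]
bx=P@EX-.5013; by=P@EY
m=(abs(bx)<.03)&(by>.02)&(by<.075)&(P[...,2]>.078)&(P[...,2]<.1)&(p['image'].max(-1)<70)&(v>100)
print(m.sum(),bx[m].min(),bx[m].max(),by[m].min(),by[m].max(),np.median(P[m][:,2]))
p=cam('side');save(p,'s5')
"
```

```text
[ 0.49606684 -0.08530331  0.15942832]
lid_hinge [172.4  96.9] 0.6 [0.4433 0.0154 0.0716]
pawl_tab [320.4 251.8] 0.94 [ 0.4984 -0.0848  0.087 ]
pawl_pin [317.5 327. ] 0.77 [ 0.4829 -0.136   0.075 ]
slide [-0.06, -0.02, -0.06] rot [0.004, -0.002, 0.003] t 7.6667
-0.05 222.72813999188838 94.87284967520918 0.07444409596015356
-0.02 279.4327366219489 95.00603831682906 0.07474176633223861
0.02 354.9213699049904 95.18334719692407 0.07459404305929093
0.05 411.4499187054323 95.31612233465401 0.07495279469871721
0.065 439.6859844038416 95.38244364647986 0.07319279554161168
851 -0.011338915113899284 0.013508493658198173 0.04129129613305861 0.051810789570476766 0.08702217256588834
```

View pics/w5.png

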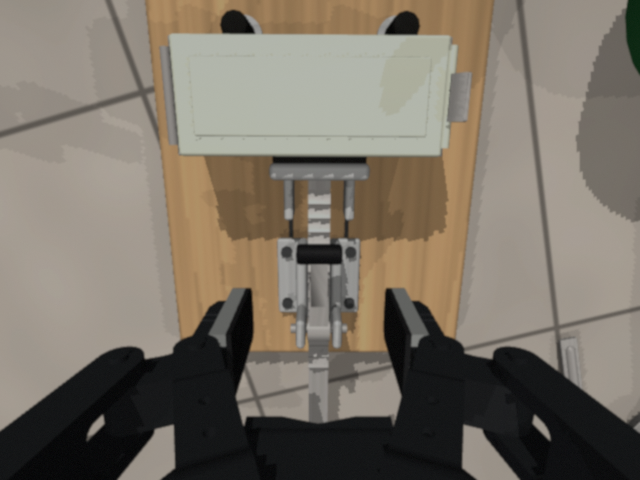

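The lid is uniformly at z = 0.0745, so it is latched. The fingers at (240..400,330) straddle the tab, which is at (319,254). Now I'll descend and pinch it.

Call:
play_rows:
  slide:
    - [0, 0.1, 1.5]
    - [0, 0.1, 3.5]
    - [0, 0.1, 5.5]
    - [0, 0.1, 7]
    - [0, 0.1, 8]
    - [0, 0.1, 8.5]
    - [0, 0.1, 8.5]
    - [0, 0.1, 8.5]
  delta_rot:
    - [0, 0, 0]
    - [0, 0, 0]
    - [0, 0, 0]
    - [0, 0, 0]
    - [0, 0, 0]
    - [0, 0, 0]
    - [0, 0, 0]
    - [0, 0, 0]

```text
time: 8.38
tool_pos: [0.4984, -0.0848, 0.0747]
tcp_rot: [2.49, 1.911, 0.006]
wrist_force: [1.4, -0.3, -0.4]
width: 0.6
```

```bash
python3 -c "
from h import *
p=cam('wrist');save(p,'w6')
p=cam('side');save(p,'s6')"
```

```text
(no output)
```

View pics/w6.png

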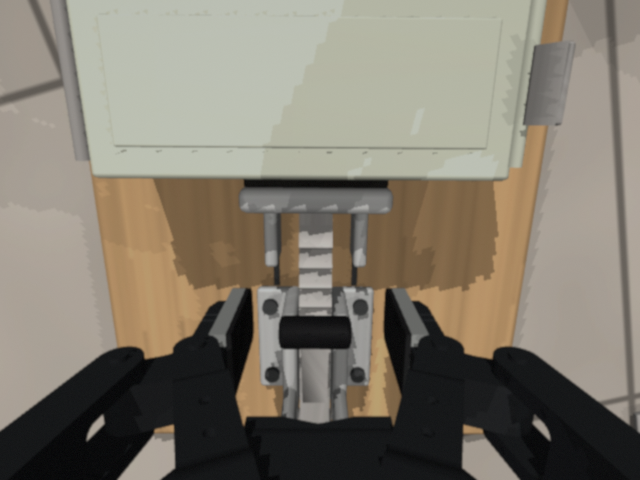

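View pics/s6.png

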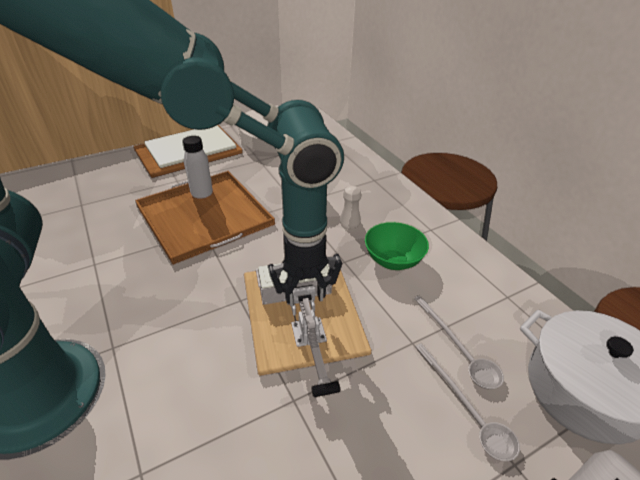

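The tab at (315,332) is between the pads at (240..400). I'll close gently.

Call:
play_rows:
  slide:
    - [0, -0.08, 0.1]
    - [0, -0.08, 0.1]
    - [0, -0.08, 0.1]
    - [0, -0.08, 0.1]
    - [0, -0.08, 0.1]
    - [0, -0.08, 0.1]
  delta_rot:
    - [0, 0, 0]
    - [0, 0, 0]
    - [0, 0, 0]
    - [0, 0, 0]
    - [0, 0, 0]
    - [0, 0, 0]
  hand: 0
  force: 30

```text
time: 8.98
tool_pos: [0.4975, -0.0844, 0.0756]
tcp_rot: [2.49, 1.911, 0.007]
wrist_force: [-4.6, 2.4, 7.8]
width: 0.295
```

```bash
python3 -c "
from h import *
s=read_state();t=s['tool_pos'];print(t@EX-.5013,t@EY,t[2])
r=56.8;a0=.249
for th in np.arange(0.08,1.93,.08): print(round(th,2),np.round([(r*np.cos(a0+th)-r*np.cos(a0))/10,-(r*np.sin(a0+th)-r*np.sin(a0))/10],2))"
```

```text
0.0009352607589631079 0.04894711364372328 0.07557142753868773
0.08 [-0.13 -0.44]
0.16 [-0.29 -0.86]
0.24 [-0.49 -1.27]
0.32 [-0.72 -1.66]
0.4 [-0.98 -2.03]
0.48 [-1.27 -2.38]
0.56 [-1.58 -2.71]
0.64 [-1.93 -3.01]
0.72 [-2.29 -3.28]
0.8 [-2.67 -3.52]
0.88 [-3.08 -3.73]
0.96 [-3.49 -3.91]
1.04 [-3.93 -4.06]
1.12 [-4.37 -4.16]
1.2 [-4.81 -4.24]
1.28 [-5.27 -4.28]
1.36 [-5.72 -4.28]
1.44 [-6.17 -4.24]
1.52 [-6.62 -4.17]
1.6 [-7.06 -4.06]
1.68 [-7.5  -3.92]
1.76 [-7.91 -3.74]
1.84 [-8.32 -3.53]
1.92 [-8.7  -3.29]
```

Gripped at about 25 mm. Now I'll swing it up along the arc.

Call:
play_rows:
  slide:
    - [-0.13, 0, -0.44]
    - [-0.29, 0, -0.86]
    - [-0.49, 0, -1.27]
    - [-0.72, 0, -1.66]
    - [-0.98, 0, -2.03]
    - [-1.27, 0, -2.38]
    - [-1.58, 0, -2.71]
    - [-1.93, 0, -3.01]
    - [-2.29, 0, -3.28]
    - [-2.67, 0, -3.52]
    - [-3.08, 0, -3.73]
    - [-3.49, 0, -3.91]
  delta_rot:
    - [0, 0, 0]
    - [0, 0, 0]
    - [0, 0, 0]
    - [0, 0, 0]
    - [0, 0, 0]
    - [0, 0, 0]
    - [0, 0, 0]
    - [0, 0, 0]
    - [0, 0, 0]
    - [0, 0, 0]
    - [0, 0, 0]
    - [0, 0, 0]

```text
time: 9.98
tool_pos: [0.4881, -0.1182, 0.1151]
tcp_rot: [2.491, 1.912, 0.007]
wrist_force: [-2.6, 3.7, 1.6]
width: 0.29
```

```bash
python3 -c "
from h import *
s=read_state();t=s['tool_pos'];print(t@EX-.5013,(t@EY-.04895)*100,-(t[2]-.07557)*100)
p=cam('wrist');save(p,'w7')"
```

```text
0.0006692103277912143 -3.500378205925819 -3.9499698594715014
```

View pics/w7.png

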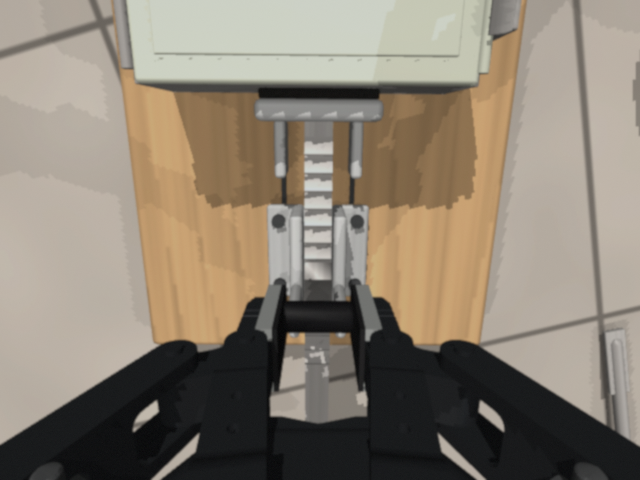

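The tab at (318,316) is held in the pads and off the teeth. I'll continue the arc.

Call:
play_rows:
  slide:
    - [-0.43, 0, -0.13]
    - [-0.87, 0, -0.22]
    - [-1.31, 0, -0.3]
    - [-1.77, 0, -0.34]
    - [-2.22, 0, -0.34]
    - [-2.67, 0, -0.3]
    - [-3.12, 0, -0.23]
    - [-3.56, 0, -0.12]
    - [-4.0, 0, 0.02]
    - [-4.41, 0, 0.2]
    - [-4.82, 0, 0.41]
    - [-5.1, 0, 0.6]
  delta_rot:
    - [0, 0, 0]
    - [0, 0, 0]
    - [0, 0, 0]
    - [0, 0, 0]
    - [0, 0, 0]
    - [0, 0, 0]
    - [0, 0, 0]
    - [0, 0, 0]
    - [0, 0, 0]
    - [0, 0, 0]
    - [0, 0, 0]
    - [0, 0, 0]

```text
time: 11.03
tool_pos: [0.4741, -0.1697, 0.1107]
tcp_rot: [2.489, 1.911, 0.002]
wrist_force: [-8.5, 0.5, 11.2]
width: 0.294
```

```bash
python3 -c "
from h import *
s=read_state();t=s['tool_pos'];print(t@EX-.5013,(t@EY-.04895)*100,-(t[2]-.07557)*100)
p=cam('wrist');save(p,'w8')"
```

```text
0.0007560856987129938 -8.84408041320614 -3.514300676207169
```

View pics/w8.png

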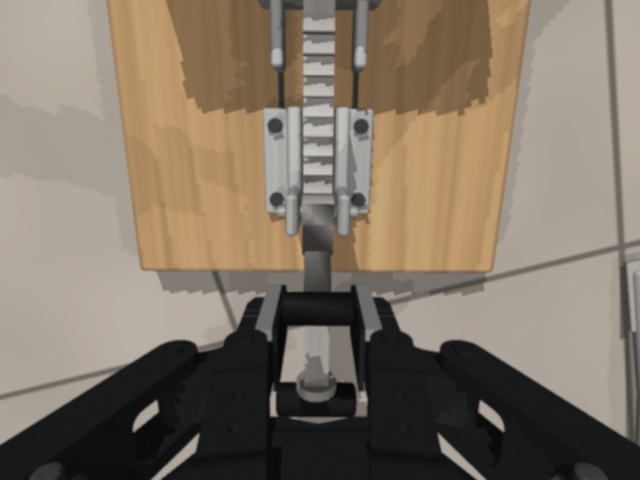

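The tab is laid back at (317,307), resting on its stop, and the handle shows at (316,399). I'll release and rise, then move over the handle.

Call:
play_rows:
  slide:
    - [0, 0, 0]
    - [0, 0, 0]
    - [0, 0, 0]
    - [0, 0, -1]
    - [0, 0, -3]
    - [0, 0, -6]
    - [0, 0, -6]
  delta_rot:
    - [0, 0, 0]
    - [0, 0, 0]
    - [0, 0, 0]
    - [0, 0, 0]
    - [0, 0, 0]
    - [0, 0, 0]
    - [0, 0, 0]
  hand: 0.7

```text
time: 11.67
tool_pos: [0.4778, -0.1716, 0.1768]
tcp_rot: [2.482, 1.906, 0.01]
wrist_force: [1.4, -0.8, 0.8]
width: 0.699
```

```bash
python3 b.py w9 pawl_tab pawl_pin handle; python3 -c "
from h import *
p=dict(np.load('last_w9.npz'))
H,W=p['depth'].shape; v,u=np.mgrid[:H,:W]; d=p['depth']; F=f(p)
P=np.stack([(u-p['cx'])/F*d,-(v-p['cy'])/F*d,-d],-1)@p['T'][:3,:3].T+p['T'][:3,3]
bx=P@EX-.5013; by=P@EY
m=(abs(bx)<.05)&(by>-.17)&(by<-.09)&(P[...,2]>.035)&(P[...,2]<.07)&(p['image'].max(-1)<70)
print(m.sum(),np.percentile(bx[m],[1,99]),np.percentile(by[m],[1,99]),np.percentile(P[m][:,2],[50,95]))
go(B(0,-.128,.14),-15.2)
go(B(0,-.128,.045),-15.2)"
```

```text
[ 0.47777083 -0.17162113  0.17684913]
pawl_tab [308.7 263. ] 0.86 [ 0.4742 -0.1709  0.1196]
pawl_pin [309.3 185.6] 0.73 [ 0.4831 -0.1383  0.0782]
handle [308.6 339.4] 0.59 [ 0.4511 -0.2529  0.0533]
1353 [-0.02244825  0.02378402] [-0.13738668 -0.11725924] [0.05272542 0.05460494]
slide [-8.82, -0.08, 3.03] rot [0.003, 0.001, 0.004] t 11.8667
slide [-8.81, -0.1, 12.53] rot [0.003, 0.001, 0.004] t 11.8667
```

View pics/w9.png

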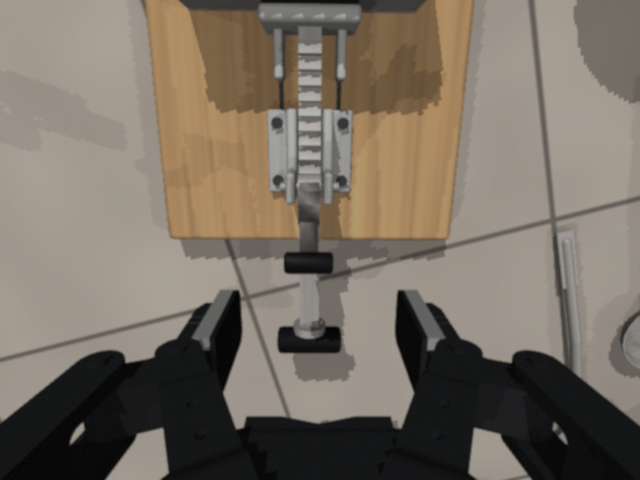

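The pawl stays laid back at (308,263). The handle at (309,340) has by = -0.1273. I'll move over it, descend and grip over its ends.

Call:
play_rows:
  slide:
    - [-3.5, 0, 0]
    - [-7, 0, 1]
    - [-8.8, 0, 3.5]
    - [-8.8, 0, 6.5]
    - [-8.8, 0, 9]
    - [-8.8, 0, 11]
    - [-8.8, 0, 12]
    - [-8.8, 0, 12]
    - [-8.8, 0, 12]
  delta_rot:
    - [0, 0, 0]
    - [0, 0, 0]
    - [0, 0, 0]
    - [0, 0, 0]
    - [0, 0, 0]
    - [0, 0, 0]
    - [0, 0, 0]
    - [0, 0, 0]
    - [0, 0, 0]
  hand: 0.85

```text
time: 12.62
tool_pos: [0.4506, -0.2546, 0.0496]
tcp_rot: [2.49, 1.913, 0.0]
wrist_force: [-0.6, -1.0, 0.9]
width: 0.85
```

```bash
python3 b.py w10 handle; python3 -c "
from h import *
go(B(0.0007,-.127,.036),-15.2)"
```

```text
[ 0.45060848 -0.25464728  0.0495526 ]
handle [319.4 316.8] 0.78 [ 0.4518 -0.2538  0.0529]
slide [0.11, -0.15, 1.55] rot [0.005, 0.002, 0.005] t 12.7167
```

View pics/w10.png

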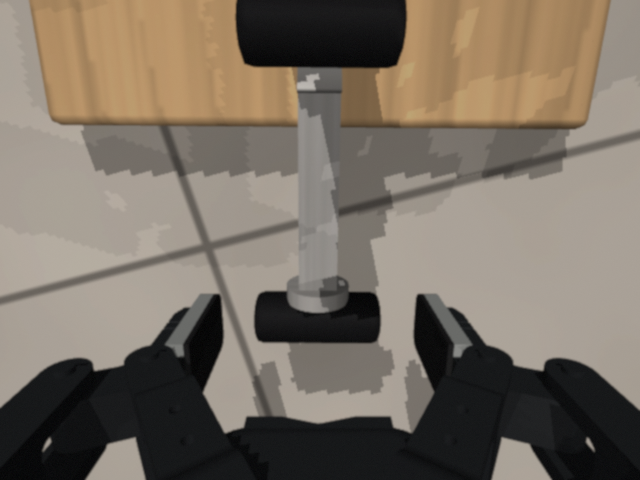

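The handle at (318,317) is centred between the pads (222 and 414). I'll lower and close.

Call:
play_rows:
  slide:
    - [0.05, 0, 0.5]
    - [0.05, 0, 1]
    - [0.05, 0, 1.3]
    - [0.05, 0, 1.3]
  delta_rot:
    - [0, 0, 0]
    - [0, 0, 0]
    - [0, 0, 0]
    - [0, 0, 0]

```text
time: 13.05
tool_pos: [0.4521, -0.2549, 0.0381]
tcp_rot: [2.488, 1.911, 0.002]
wrist_force: [-0.2, 0.4, 0.3]
width: 0.849
```

Call:
play_rows:
  slide:
    - [0, 0, 0]
    - [0, 0, 0]
    - [0, 0, 0]
    - [0, 0, 0]
    - [0, 0, 0]
    - [0, 0, 0]
  delta_rot:
    - [0, 0, 0]
    - [0, 0, 0]
    - [0, 0, 0]
    - [0, 0, 0]
    - [0, 0, 0]
    - [0, 0, 0]
  hand: 0
  force: 45

```text
time: 13.55
tool_pos: [0.4504, -0.2542, 0.0382]
tcp_rot: [2.49, 1.913, -0.001]
wrist_force: [-6.8, 1.0, 6.4]
width: 0.553
```

Call:
play_rows:
  slide:
    - [-0.5, 0, 0]
    - [-1, 0, 0]
    - [-1.5, 0, 0]
    - [-2, 0, 0]
    - [-2.5, 0, 0]
    - [-3, 0, 0]
    - [-3.5, 0, 0]
    - [-4, 0, 0]
    - [-4.4, 0, 0]
    - [-4.7, 0, 0]
    - [-4.8, 0, 0]
    - [-4.8, 0, 0]
  delta_rot:
    - [0, 0, 0]
    - [0, 0, 0]
    - [0, 0, 0]
    - [0, 0, 0]
    - [0, 0, 0]
    - [0, 0, 0]
    - [0, 0, 0]
    - [0, 0, 0]
    - [0, 0, 0]
    - [0, 0, 0]
    - [0, 0, 0]
    - [0, 0, 0]

```text
time: 14.55
tool_pos: [0.438, -0.2987, 0.0383]
tcp_rot: [-2.49, -1.911, -0.003]
wrist_force: [-1.3, 11.4, 8.3]
width: 0.55
```

```bash
python3 -c "
from h import *
t=read_state()['tool_pos'];print(t@EY-np.array([.4504,-.2542,0])@EY)
p=cam('side');save(p,'s11');p=cam('wrist');save(p,'w11')"
```

```text
-0.046160454557656605
```

View pics/w11.png

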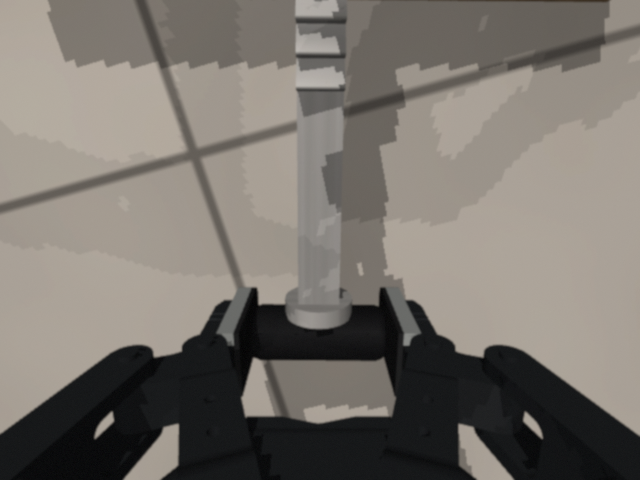

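Pulled 46 mm, with 11 N against the stop. The handle at (318,333) is still held. I'll release, rise, then turn 90° towards the box.

Call:
play_rows:
  slide:
    - [0.2, 0, 0]
    - [0.2, 0, 0]
    - [0.2, 0, 0]
    - [0.2, 0, -1]
    - [0.2, 0, -4]
    - [0.2, 0, -8]
    - [0.2, 0, -12]
    - [0.2, 0, -16]
    - [0.2, 0, -18]
  delta_rot:
    - [0, 0, 0]
    - [0, 0, 0]
    - [0, 0, 0]
    - [0, 0, 0]
    - [0, 0, 0]
    - [0, 0, 0]
    - [0, 0, 0]
    - [0, 0, 0]
    - [0, 0, 0]
  hand: 0.8

```text
time: 15.4
tool_pos: [0.4408, -0.2994, 0.2252]
tcp_rot: [2.487, 1.908, 0.006]
wrist_force: [0.8, -1.2, 0.5]
width: 0.799
```

```bash
python3 -c "
from h import *
go(B(0,.132,.22),74.8)
p=cam('side');save(p,'s12')"
```

```text
slide [30.54, -0.15, 0.48] rot [0.005, 0.007, -1.567] t 15.4
```

View pics/s12.png

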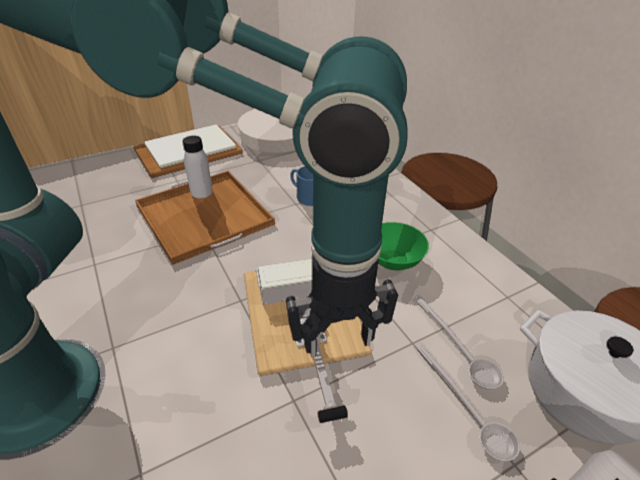

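The gripper is clear of the pulled-out handle at (332,413). Now I'll move over the box.

Call:
play_rows:
  slide:
    - [3.5, 0, 0]
    - [7, 0, 0]
    - [10.5, 0, 0]
    - [14, 0, 0]
    - [17.5, 0, 0]
    - [21, 0, 0]
    - [24.5, 0, 0]
    - [28, 0, 0]
    - [30.5, 0, 0]
    - [30.5, 0, 0]
    - [30.5, 0, 0]
    - [30.5, 0, 0]
  delta_rot:
    - [0, 0, -0.12]
    - [0, 0, -0.24]
    - [0, 0, -0.36]
    - [0, 0, -0.48]
    - [0, 0, -0.6]
    - [0, 0, -0.72]
    - [0, 0, -0.84]
    - [0, 0, -0.96]
    - [0, 0, -1.08]
    - [0, 0, -1.2]
    - [0, 0, -1.32]
    - [0, 0, -1.44]
  hand: 1

```text
time: 16.45
tool_pos: [0.5215, -0.0054, 0.2277]
tcp_rot: [0.598, 3.07, -0.007]
wrist_force: [0.2, 0.1, -0.4]
width: 1.001
```

```bash
python3 -c "
from h import *
go(B(0,.132,.17),74.8)"
```

```text
slide [0.42, 0.02, 5.77] rot [-0.003, 0.014, -0.12] t 16.45
```

Call:
play_rows:
  slide:
    - [0.2, 0, 2]
    - [0.4, 0, 4.5]
    - [0.4, 0, 5.8]
    - [0.4, 0, 5.8]
  delta_rot:
    - [0, 0.01, -0.12]
    - [0, 0.01, -0.12]
    - [0, 0.01, -0.12]
    - [0, 0.01, -0.12]

```text
time: 16.78
tool_pos: [0.5159, -0.0044, 0.1663]
tcp_rot: [-0.415, -3.111, 0.007]
wrist_force: [-0.9, 0.2, -1.4]
width: 1.002
```

```bash
python3 b.py w13 box_center lid_edge; python3 -c "
from h import *
p=dict(np.load('last_w13.npz'))
H,W=p['depth'].shape; v,u=np.mgrid[:H,:W]; d=p['depth']; F=f(p)
P=np.stack([(u-p['cx'])/F*d,-(v-p['cy'])/F*d,-d],-1)@p['T'][:3,:3].T+p['T'][:3,3]
bx=P@EX-.5013; by=P@EY
m=(abs(bx)<.09)&(by>.08)&(by<.18)&(P[...,2]>.07)&(P[...,2]<.079)&(p['image'].min(-1)>120)
print(m.sum(),np.percentile(bx[m],[1,99]),np.percentile(by[m],[1,99]),np.percentile(P[m][:,2],[2,50,98]))
print(cv2.minAreaRect((P[m][:,:2]*1000).astype(np.float32)))
go(B(0,.132,.05),74.8)"
```

```text
[ 0.5159321  -0.00441746  0.16632187]
box_center [318.  227.9] 0.66 [ 0.5068 -0.0024  0.0748]
lid_edge [317.6 316.1] 0.9 [ 0.5631 -0.0178  0.0746]
23837 [-0.0798895   0.06889142] [0.10159281 0.16119329] [0.07178644 0.07399698 0.07574384]
((513.7789306640625, -3.3927383422851562), (61.448665618896484, 153.82424926757812), 74.65364837646484)
slide [0.15, 0.06, 12.07] rot [-0.003, 0.005, 0.0] t 16.9333
```

View pics/w13.png

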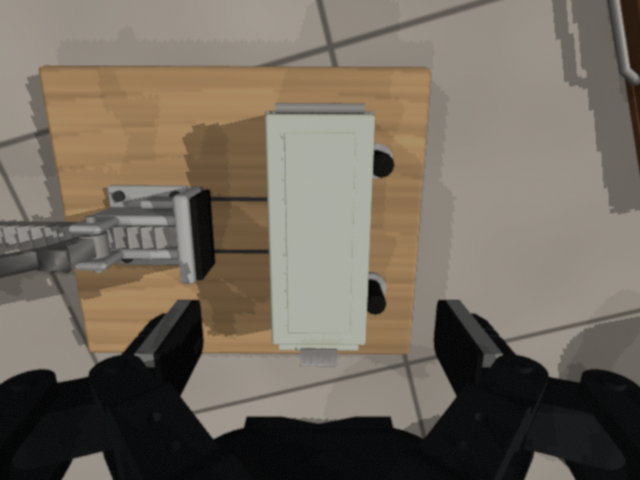

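The jaw is withdrawn (face at col 205), so the box is free between it and the posts at (382,160) and (376,292). The fingers (200 and 438) are centred on the box at col 320. I'll descend.

Call:
play_rows:
  slide:
    - [0.1, 0, 2]
    - [0.15, 0, 4]
    - [0.15, 0, 6]
    - [0.15, 0, 8]
    - [0.15, 0, 9.5]
    - [0.15, 0, 10.8]
    - [0.15, 0, 11.8]
    - [0.15, 0, 12.2]
    - [0.15, 0, 12.3]
    - [0.15, 0, 12.3]
  delta_rot:
    - [0, 0.005, 0]
    - [0, 0.005, 0]
    - [0, 0.005, 0]
    - [0, 0.005, 0]
    - [0, 0.005, 0]
    - [0, 0.005, 0]
    - [0, 0.005, 0]
    - [0, 0.005, 0]
    - [0, 0.005, 0]
    - [0, 0.005, 0]

```text
time: 17.77
tool_pos: [0.5191, -0.0047, 0.0485]
tcp_rot: [0.415, 3.113, -0.004]
wrist_force: [0.3, -1.1, -0.0]
width: 1.0
```

```bash
python3 -c "
from h import *
go(B(0,.132,.042),74.8)
p=cam('wrist');save(p,'w14')
p=cam('scene');save(p,'c14')
for t in ['tray_spot','flask']:
  for r in landmark_of(t,p)[:1]: print(t,r['at'],r['conf'],pz(p,*r['at'],0.006 if t!='x' else 0))
for t in ['flask']:
  for r in spot_in(t,p)[:1]: print(r)
p=cam('side');save(p,'s14')
for t in ['tray_spot','flask']:
  for r in landmark_of(t,p)[:1]: print(t,r['at'],r['conf'],pz(p,*r['at'],0.006))
H,W=p['depth'].shape; v,u=np.mgrid[:H,:W]; d=p['depth']; F=f(p)
P=np.stack([(u-p['cx'])/F*d,-(v-p['cy'])/F*d,-d],-1)@p['T'][:3,:3].T+p['T'][:3,3]
hsv=cv2.cvtColor(p['image'],cv2.COLOR_RGB2HSV)
m=(hsv[...,1]>100)&(hsv[...,0]<25)&(d>0)&(abs(P[...,2]-.006)<.006)&(P[...,1]>.1)&(P[...,0]>.2)
n,lab,st,ce=cv2.connectedComponentsWithStats(m.astype(np.uint8)); k=1+st[1:,4].argmax(); m=lab==k
print(m.sum(),np.median(P[m][:,2]),cv2.minAreaRect((P[m][:,:2]*1000).astype(np.float32)))
"
```

```text
slide [0.09, 0.05, 0.64] rot [-0.002, 0.001, 0.0] t 17.7667
tray_spot [419.2, 193.7] 0.93 [0.42522404 0.31146821 0.006     ]
flask [482.8, 193.9] 0.55 [0.4458241  0.47079885 0.006     ]
{'bbox': [490.3, 170.2, 41.4, 64.4], 'conf': 0.88}
tray_spot [213.5, 230.0] 0.72 [0.42372189 0.28889804 0.006     ]
flask [203.7, 191.8] 0.7 [0.45301491 0.46723846 0.006     ]
5420 0.007382072957187791 ((424.1741027832031, 381.0205383300781), (266.99163818359375, 260.5000915527344), 5.847108840942383)
```

View pics/w14.png

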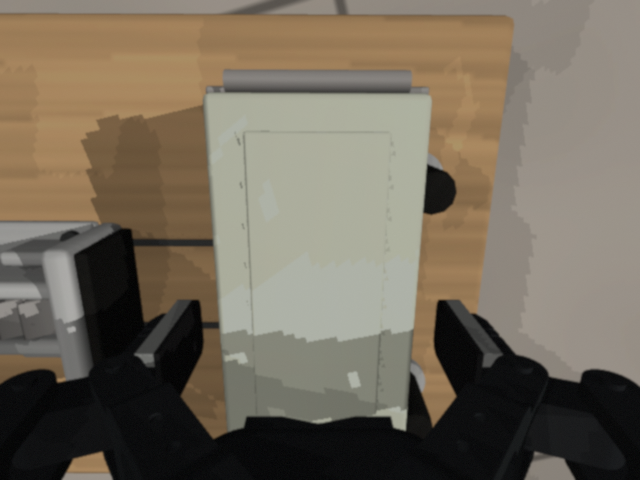

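View pics/s14.png

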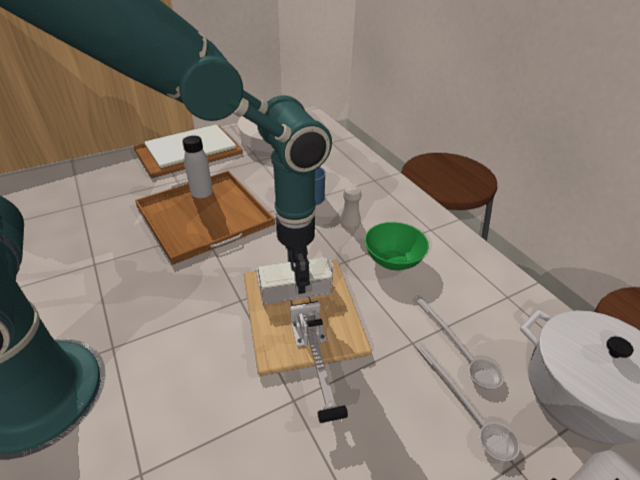

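The jaws straddle the box at its middle, with fingers at cols 200 and 438 and the posts clear. I'll lower 6 mm and grip.

Call:
play_rows:
  slide:
    - [0.05, 0, 0.4]
    - [0.05, 0, 0.6]
    - [0.05, 0, 0.6]
  delta_rot:
    - [0, 0, 0]
    - [0, 0, 0]
    - [0, 0, 0]

```text
time: 18.42
tool_pos: [0.5174, -0.0044, 0.0413]
tcp_rot: [-0.415, -3.113, 0.004]
wrist_force: [-0.1, -0.0, -0.5]
width: 0.999
```

Call:
play_rows:
  slide:
    - [0, 0, 0]
    - [0, 0, 0]
    - [0, 0, 0]
    - [0, 0, 0]
    - [0, 0, 0]
    - [0, 0, 0]
  delta_rot:
    - [0, 0, 0]
    - [0, 0, 0]
    - [0, 0, 0]
    - [0, 0, 0]
    - [0, 0, 0]
    - [0, 0, 0]
  hand: 0
  force: 70

```text
time: 18.92
tool_pos: [0.5173, -0.0046, 0.0413]
tcp_rot: [-0.415, -3.113, 0.005]
wrist_force: [-0.5, -1.6, 0.8]
width: 0.719
```

```bash
python3 -c "
from h import *
p=cam('scene')
H,W=p['depth'].shape; v,u=np.mgrid[:H,:W]; d=p['depth']; F=f(p)
P=np.stack([(u-p['cx'])/F*d,-(v-p['cy'])/F*d,-d],-1)@p['T'][:3,:3].T+p['T'][:3,3]
hsv=cv2.cvtColor(p['image'],cv2.COLOR_RGB2HSV)
for lo,hi in((-.004,.012),(.016,.03)):
  m=(hsv[...,1]>100)&(hsv[...,0]<25)&(d>0)&(P[...,2]>lo)&(P[...,2]<hi)&(P[...,1]>.18)&(P[...,1]<.57)&(P[...,0]>.2)&(P[...,0]<.65)
  n,lab,st,ce=cv2.connectedComponentsWithStats(m.astype(np.uint8)); k=1+st[1:,4].argmax(); mm=lab==k
  print(m.sum(),mm.sum(),cv2.minAreaRect((P[m][:,:2]*1000).astype(np.float32)),cv2.minAreaRect((P[mm][:,:2]*1000).astype(np.float32)))
"
```

```text
7523 7246 ((426.8636474609375, 366.9737548828125), (284.2262268066406, 278.42138671875), 5.819389343261719) ((417.9476623535156, 371.401611328125), (267.5406188964844, 267.28497314453125), 5.974952220916748)
860 804 ((427.1983642578125, 367.6470947265625), (282.9249572753906, 281.338134765625), 5.905041694641113) ((427.18310546875, 366.8253173828125), (282.861083984375, 279.60198974609375), 6.003107070922852)
```

Gripped (61 mm). The tray fit gives its centre at (0.427,0.3675) and yaw of 5.9°, so the spot is near (0.433,0.308). I'll lift straight up.

Call:
play_rows:
  slide:
    - [0, 0, -0.3]
    - [0, 0, -1]
    - [0, 0, -2]
    - [0, 0, -3.2]
    - [0, 0, -4.6]
    - [0, 0, -6]
    - [0, 0, -7.5]
    - [0, 0, -9]
    - [0, 0, -10.3]
    - [0, 0, -11]
    - [0, 0, -11]
  delta_rot:
    - [0, 0, 0]
    - [0, 0, 0]
    - [0, 0, 0]
    - [0, 0, 0]
    - [0, 0, 0]
    - [0, 0, 0]
    - [0, 0, 0]
    - [0, 0, 0]
    - [0, 0, 0]
    - [0, 0, 0]
    - [0, 0, 0]

```text
time: 19.88
tool_pos: [0.5193, -0.0043, 0.1545]
tcp_rot: [0.414, 3.11, -0.004]
wrist_force: [0.8, 0.1, -3.2]
width: 0.723
```

```bash
python3 -c "
from h import *
p=cam('side');save(p,'s15');p=cam('wrist');save(p,'w15')
go([.4327,.313,.15],95.9)"
```

```text
slide [16.5, 28.4, 0.09] rot [-0.003, -0.0, -0.368] t 19.9833
```

View pics/s15.png

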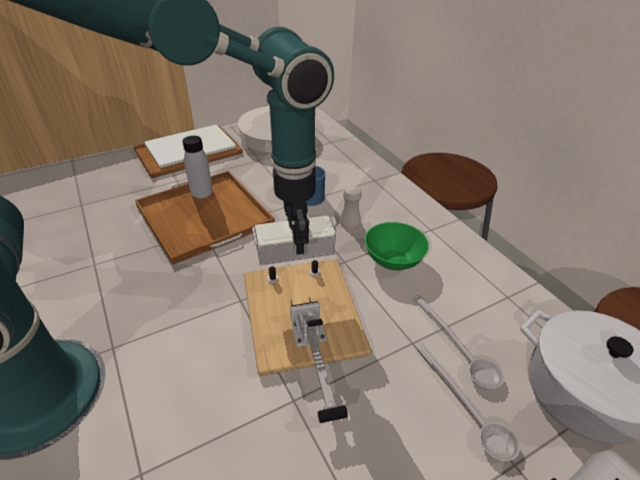

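View pics/w15.png

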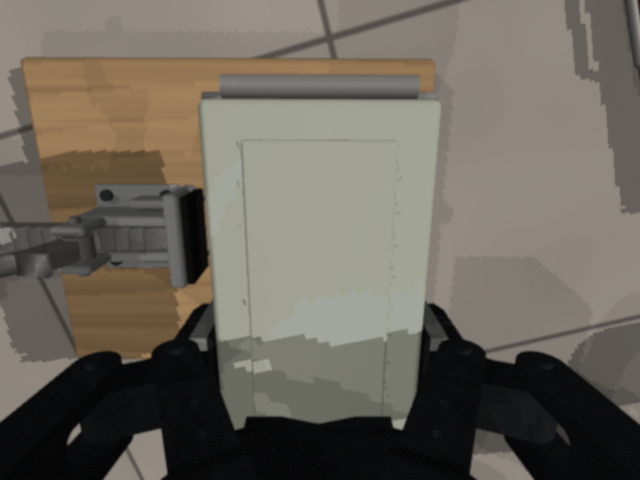

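The box is held level with the lid shut, clear of the posts (272,273 and 315,267), and the jaw stays open. I'll carry it to the tray.

Call:
play_rows:
  slide:
    - [0.8, 1.4, 0]
    - [2.2, 3.8, 0]
    - [3.8, 6.5, 0]
    - [5.4, 9.3, 0]
    - [7, 12, 0]
    - [8.6, 14.8, 0]
    - [10.2, 17.5, 0]
    - [11.8, 20.3, 0]
    - [13.4, 23, 0]
    - [14.8, 25.5, 0]
    - [15.9, 27.4, 0]
    - [16.5, 28.4, 0]
  delta_rot:
    - [0, 0, -0.02]
    - [0, 0, -0.05]
    - [0, 0, -0.08]
    - [0, 0, -0.12]
    - [0, 0, -0.16]
    - [0, 0, -0.2]
    - [0, 0, -0.24]
    - [0, 0, -0.28]
    - [0, 0, -0.32]
    - [0, 0, -0.35]
    - [0, 0, -0.368]
    - [0, 0, -0.368]

```text
time: 20.98
tool_pos: [0.4311, 0.315, 0.1496]
tcp_rot: [0.166, -3.135, 0.005]
wrist_force: [0.3, -0.7, -2.5]
width: 0.716
```

Call:
play_rows:
  slide:
    - [0, 0, 0]
    - [0, 0, 0]
  delta_rot:
    - [0, 0, 0]
    - [0, 0, 0]

```text
time: 21.15
tool_pos: [0.4301, 0.3146, 0.1483]
tcp_rot: [0.167, -3.132, 0.008]
wrist_force: [0.3, -0.9, -1.6]
width: 0.717
```

```bash
cat > t.py <<'E'
from h import *
import sys
go([.4327,.313,.06],95.9)
p=cam('wrist');save(p,'w'+sys.argv[1])
H,W=p['depth'].shape; v,u=np.mgrid[:H,:W]; d=p['depth']; F=f(p)
P=np.stack([(u-p['cx'])/F*d,-(v-p['cy'])/F*d,-d],-1)@p['T'][:3,:3].T+p['T'][:3,3]
m=(u>230)&(u<400)&(v>120)&(v<320)&(d>0); Q=P[m]; c=Q.mean(0); n=np.linalg.svd(Q-c,full_matrices=0)[2][2]; n*=np.sign(n[2]); print('lid plane',c,n)
m=(d>0)&(P[...,2]<.015)&(cv2.cvtColor(p['image'],cv2.COLOR_RGB2HSV)[...,1]>100); print('floor z',np.median(P[m][:,2]))
for c in ('side','scene'): p=cam(c);save(p,c[:2]+sys.argv[1])
E
python3 t.py 16
```

```text
slide [-0.28, -0.15, 8.83] rot [-0.005, -0.005, 0.004] t 21.15
lid plane [0.3864028  0.30923918 0.18135612] [-0.00366623 -0.00516738  0.99997993]
floor z 0.006055932730346658
```

View pics/w16.png

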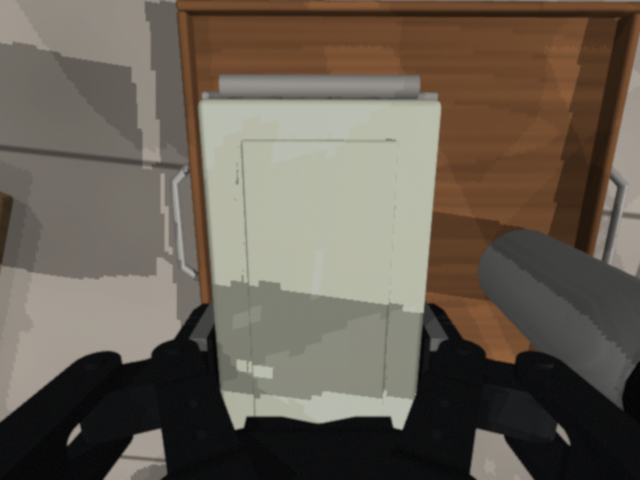

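View pics/sc16.png

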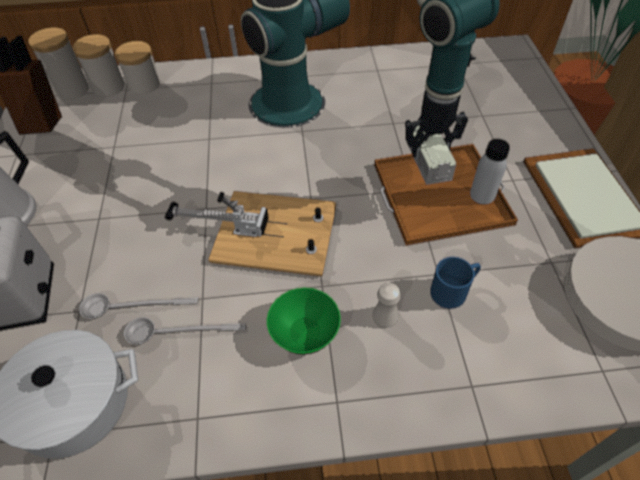

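The box is level (tilt about 0.006 rad) and over the empty half, with the flask at (560,300) in the wrist view well clear. I'll lower it.

Call:
play_rows:
  slide:
    - [-0.2, -0.2, 0.8]
    - [-0.2, -0.2, 2]
    - [-0.2, -0.2, 3.3]
    - [-0.2, -0.2, 4.6]
    - [-0.2, -0.2, 5.9]
    - [-0.2, -0.2, 7.2]
    - [-0.2, -0.2, 8.3]
    - [-0.2, -0.2, 9.3]
    - [-0.2, -0.2, 10.1]
    - [-0.2, -0.2, 10.7]
    - [-0.2, -0.2, 11]
    - [-0.2, -0.2, 11]
  delta_rot:
    - [-0.005, -0.005, 0]
    - [-0.005, -0.005, 0]
    - [-0.005, -0.005, 0]
    - [-0.005, -0.005, 0]
    - [-0.005, -0.005, 0]
    - [-0.005, -0.005, 0]
    - [-0.005, -0.005, 0]
    - [-0.005, -0.005, 0]
    - [-0.005, -0.005, 0]
    - [-0.005, -0.005, 0]
    - [-0.005, -0.005, 0]
    - [-0.005, -0.005, 0]

```text
time: 22.3
tool_pos: [0.4326, 0.3111, 0.0384]
tcp_rot: [-0.164, 3.137, 0.001]
wrist_force: [-0.8, 0.6, -2.8]
width: 0.717
```

```bash
python3 t.py 17
```

```text
slide [-0.03, 0.19, -2.16] rot [0.0, 0.0, 0.001] t 22.3
lid plane [0.38872532 0.30562005 0.07113552] [-0.00832928 -0.01091129  0.99990578]
floor z 0.006061093234410994
```

Call:
play_rows:
  slide:
    - [0, 0, 0.15]
    - [0, 0, 0.3]
    - [0, 0, 0.45]
    - [0, 0, 0.6]
    - [0, 0, 0.7]
    - [0, 0, 0.8]
    - [0, 0, 0.9]
    - [0, 0, 1.0]
    - [0, 0, 1.05]
    - [0, 0, 1.05]
  delta_rot:
    - [0, 0, 0]
    - [0, 0, 0]
    - [0, 0, 0]
    - [0, 0, 0]
    - [0, 0, 0]
    - [0, 0, 0]
    - [0, 0, 0]
    - [0, 0, 0]
    - [0, 0, 0]
    - [0, 0, 0]

```text
time: 23.28
tool_pos: [0.4334, 0.3117, 0.029]
tcp_rot: [-0.164, 3.135, 0.002]
wrist_force: [-0.7, -0.9, -3.8]
width: 0.721
```

Not touching yet (-3.8 N is the box's weight). A little further.

Call:
play_rows:
  slide:
    - [0, 0, 0.08]
    - [0, 0, 0.16]
    - [0, 0, 0.24]
    - [0, 0, 0.24]
  delta_rot:
    - [0, 0, 0]
    - [0, 0, 0]
    - [0, 0, 0]
    - [0, 0, 0]

```text
time: 23.62
tool_pos: [0.4336, 0.3118, 0.0274]
tcp_rot: [-0.164, 3.135, 0.002]
wrist_force: [-1.0, -1.5, 3.8]
width: 0.716
```

Touched down at about 7 N. I'll open, wait and rise.

Call:
play_rows:
  slide:
    - [0, 0, 0]
    - [0, 0, 0]
    - [0, 0, 0]
    - [0, 0, 0]
    - [0, 0, 0]
  delta_rot:
    - [0, 0, 0]
    - [0, 0, 0]
    - [0, 0, 0]
    - [0, 0, 0]
    - [0, 0, 0]
  hand: 0.95

```text
time: 24.03
tool_pos: [0.4337, 0.3119, 0.0274]
tcp_rot: [-0.164, 3.135, 0.002]
wrist_force: [-0.2, -0.6, -0.8]
width: 0.951
```

```bash
python3 t.py 18
```

```text
slide [0.08, 0.12, -3.26] rot [0.001, 0.002, 0.002] t 24.0333
lid plane [0.38975942 0.30638586 0.06016921] [-0.00774389 -0.00738242  0.99994276]
floor z 0.006018469582290298
```

View pics/w18.png

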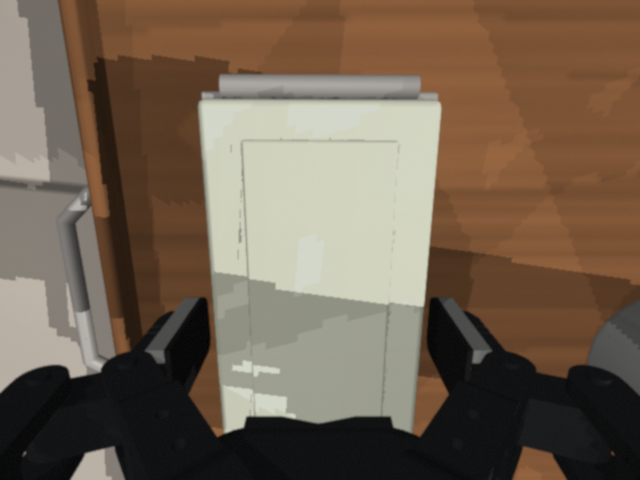

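The fingers (210 and 430) are off the box and it stands flat, with its lid top at 0.060 as expected. I'll rise.

Call:
play_rows:
  slide:
    - [0, 0, -0.8]
    - [0, 0, -2]
    - [0, 0, -4]
    - [0, 0, -7]
    - [0, 0, -10.5]
    - [0, 0, -14]
    - [0, 0, -17]
    - [0, 0, -20]
    - [0, 0, -20]
    - [0, 0, -20]
  delta_rot:
    - [0, 0, 0]
    - [0, 0, 0]
    - [0, 0, 0]
    - [0, 0, 0]
    - [0, 0, 0]
    - [0, 0, 0]
    - [0, 0, 0]
    - [0, 0, 0]
    - [0, 0, 0]
    - [0, 0, 0]

```text
time: 25.02
tool_pos: [0.4349, 0.3126, 0.2317]
tcp_rot: [-0.164, 3.129, 0.008]
wrist_force: [-0.7, 0.1, -1.4]
width: 0.952
```

```bash
python3 b.py w19 box_center lid_edge tray_spot flask; python3 -c "
from h import *
for c in ('side','scene'):
  p=cam(c);save(p,c+'19')
  for t in ['handle','pawl_tab','flask','mug','pepper_pot','bowl','tray_spot','box_center']:
    r=landmark_of(t,p)[:1]
    if r: print(c,t,r[0]['at'],round(r[0]['conf'],2),np.round(px(p,*r[0]['at']),3))"
```

```text
[0.43486383 0.31259599 0.23166432]
box_center [318.3 200.7] 0.63 [0.4262 0.3125 0.0607]
lid_edge [315.5 267.4] 0.78 [0.4827 0.3162 0.0604]
tray_spot [316.9 266.1] 0.4 [0.4814 0.3172 0.0605]
flask [478.2 229.6] 0.58 [0.4338 0.4388 0.0716]
side handle [332.0, 414.0] 0.87 [ 0.434 -0.304  0.052]
side pawl_tab [316.4, 323.0] 0.64 [ 0.474 -0.174  0.117]
side flask [203.5, 192.5] 0.74 [0.446 0.437 0.024]
side mug [310.2, 197.9] 0.8 [0.698 0.276 0.026]
side pepper_pot [354.8, 219.0] 0.81 [0.757 0.14  0.027]
side bowl [459.9, 396.5] 0.66 [ 0.664 -0.363  0.01 ]
side tray_spot [212.9, 230.2] 0.85 [0.42  0.281 0.013]
side box_center [210.0, 215.9] 0.67 [0.421 0.285 0.056]
scene handle [172.0, 209.7] 0.56 [ 0.444 -0.296  0.051]
scene pawl_tab [221.9, 197.7] 0.76 [ 0.479 -0.167  0.114]
scene flask [479.4, 194.5] 0.76 [0.473 0.447 0.036]
scene mug [449.1, 293.0] 0.75 [0.754 0.292 0.06 ]
scene pepper_pot [384.9, 314.8] 0.89 [0.779 0.154 0.043]
scene bowl [304.7, 333.2] 0.88 [ 0.78  -0.012  0.004]
scene tray_spot [418.6, 194.5] 0.83 [0.473 0.292 0.057]
scene box_center [419.9, 187.1] 0.69 [0.451 0.3   0.059]
```

View pics/side19.png

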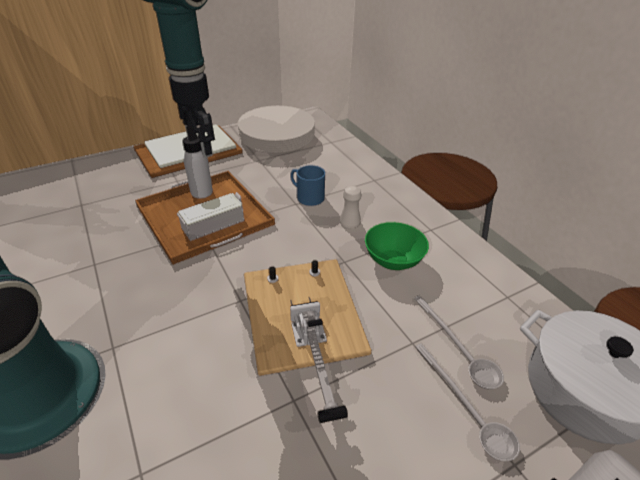

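View pics/w19.png

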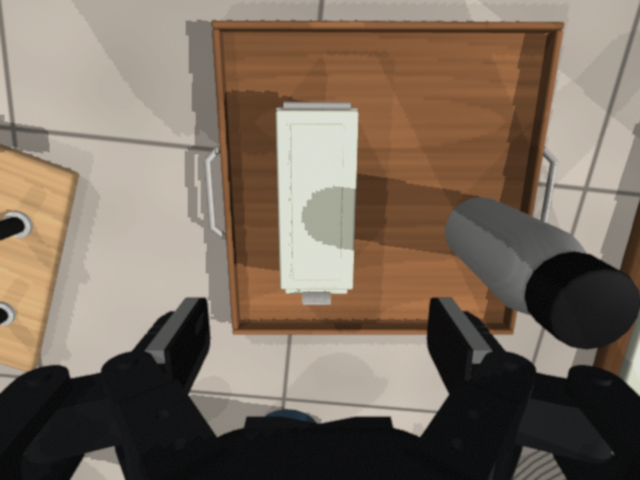

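The box lies flat at (317,200) in the right half of the tray with its lid shut. The flask is upright where it was, the jaw is open, and the handle is out at (332,414) in the side view. Handing in.

```bash
python3 -c "
from h import *
print(finish_job())"
```

```text
the job is handed in; nothing more can be done
None
```

The snack box stands released in the empty half of the tray, upright and with its lid shut. The job was handed in at about 26 s of the 72 s allowed, and no verdict was reported.

- **Lid:** I pressed the free end down while the box was clamped, reaching 25 N. Afterwards the lid lay uniformly at z ≈ 0.0745 m, so it is under the catch. I judged the latching from that and from the pictures, as there is no direct joint reading.
- **Pawl:** It was carried over to its stop and stayed laid back after release.
- **Bar:** It was pulled out 46 mm, with about 11 N felt at the stop.
- **Placing:** The box was lifted out, carried level and set down with about 7 N. It sits within about 10 mm of my fitted tray spot, and its lid top is at 0.060 m as expected. The tilt reading was about 0.01 rad.
- **Everything else:** In the last pictures the jaw is still open, and the flask and the other things look unmoved. The gripper was clear of everything.

One disagreement: the landmark network scattered by several cm on some points. It placed the bowl on a spoon in the side view, and the tray spot varied by 20 mm or more between views. For the placing I relied on my own fits of the board and tray instead.

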